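# Run the cell shuttle off its catch and bring it gently to rest at the green marker

## Task

Push the red release plate fully in so that the cell shuttle rolls down its track, and let it run free, untouched, until its blue bumper has passed the yellow reader post. Then catch it gently, so that the sprung tray of cells does not lurch forward on its springs and the shuttle never comes near the red end stop, bring it to rest with the front face of the blue bumper level with the green marker, and keep it there for three seconds; leave everything else on the table alone. The program finishes while the robot still holds the shuttle there, against the slope.

Things in the scene. Friction and masses are not known exactly. Their poses are not given: they have to be found in the camera images.
- track: Fixed gravity track, 740 mm long, 100 mm wide, steel rails on an aluminium bed. Origin on the table under it; z up, y along the track UPHILL (the shuttle runs to -y, the robot's right), x across it, away from the robot. The run slopes by 0.05 rad (falls 50 mm per m towards -y); the tops of the rails are 66 mm above the table at y = 0 of this frame.
- shuttle (a joint): Travel of the shuttle down the slope, m: 0 held by the catch, 0.15 with the bumper's front level with the reader post, 0.52 at the end stop (stay under 0.50). Drag about 1.6 N s/m and dry friction about 0.1 N: once released it gathers speed in about 0.5 s and runs at 0.16 to 0.25 m/s. Stopped, it leans downhill with about 0.2 to 0.5 N and must be held.
- bumper (a point): Centre of the front (downhill) face of the shuttle's upright blue bumper plate: 64 mm across the track, 10 mm thick along it, 50 mm tall (25 mm above and below this point), about 49 mm above the rails' tops. Its front is flush with the chassis' front edge. It may be stopped from the front or gripped; behind it 80 mm are free, up to the tray.
- tray (a joint): Shift of the black sprung tray of six red cells on the shuttle, m: 0 at rest on the slope, positive forward (downhill), stops at 0.022. Tray 0.35 kg, spring 17 N/m, damping 1.0 N s/m: it sways at about 7 rad/s, swings back when the shuttle is let go, and is thrown forward about 11 mm by a sudden loss of 0.1 m/s. Over 11 mm forward is a slam.
- tray_top (a point): Centre of the top of the tray's cells, the highest point of the shuttle. The tray is 72 mm across, 52 mm along the track, 78 mm tall.
- release (a joint): Travel of the red release plate, m: 0 as built (shuttle caught), 0.045 fully in. The catch lets the shuttle go at about 0.03. It slides along +x of the track with about 2 N of friction and drag of 8 N s/m and stays where it is left.
- push_plate (a point): Point on the robot-side face of the upright red push plate, at its middle, 35 mm above its lower edge, 80 mm above the table. Plate 45 mm along the track, 8 mm thick, 55 mm tall. Push it along +x of the track, away from the robot. The shuttle's near side is 94 mm beyond it. Below it, 20 mm nearer the robot, a grey block 22 mm tall.
- mark (a point): Tip of the green marker's pointer, 78 mm above the table, 60 mm from the track's centre line on the far side: its place along the track (y of track) is where the front face of the bumper must stop. It differs from run to run (shuttle travel 0.36 to 0.43).
- marker: The green marker, fixed beside the track: post 22 x 10 mm, 85 mm tall, on a foot 34 mm across, 50 mm along the track. Origin on the table under it, 90 mm from the track's centre line; axes parallel to the track's.
- cell_a: Bystander: standing red cell, 32 mm across, 70 mm tall, beyond the track. Origin under its centre.
- cell_b: Bystander: standing green cell, 32 mm across, 70 mm tall. Origin under its centre.
- cell_c: Bystander: standing red cell, 32 mm across, 70 mm tall. Origin under its centre.
- holder: Bystander: black cell holder with nine holes, 90 x 130 x 25 mm. Origin under its centre.
- lid: Bystander: glass pan lid with black knob, 190 mm across, 54 mm tall, right of the track. Origin under its centre.
- meter: Bystander: yellow hand meter, 90 x 170 x 43 mm, left of the track. Origin under its centre.
- reader (a point): Middle of the top of the yellow reader post (30 mm across the track, 22 mm along it, 85 mm tall), on the far side of the track, 105 mm from its centre line, beside a yellow line painted across the bed. Fixed to the track.
- end_stop (a point): Middle of the uphill edge of the red end stop across the low end of the track: 100 mm wide, 12 mm thick, rising about 17 mm above the rails. The shuttle must not run on to it.
- chassis (a point): Centre of the top of the shuttle's chassis, an aluminium plate 100 mm across, 170 mm along the track, 10 mm thick, on rollers; axes parallel to the track's but tilted with the slope. It moves only along the slope. Chassis with bumper about 0.5 kg (hidden, 0.42 to 0.68), tray 0.35 kg more. A grey lug on the far side reaches 84 mm from the centre line.
Mind the look-alikes: they are no part of the job. What is shaped like the marker but purple or turquoise is not meant.

How it is judged:
On the way, in this order (a step that is already met when the one before it is completed fails the run):
1. the release plate is pushed in (value of joint release above 0.033 m), for 0.1 s.
2. the shuttle has run free past the yellow reader post (value of joint shuttle above 0.15 m), for 0.1 s.
3. the robot holds the shuttle at rest with the bumper level with the marker (y of bumper in the frame of marker between -0.015 and 0.015 m and velocity of joint shuttle between -0.03 and 0.03 m/s and contact force between any of the fingers, the arm and shuttle above 0.05 N), for 2 s.
At the end, for the whole second after the job is handed in: The robot holds the shuttle (touching it with more than 0.05 N) at rest (under 0.03 m/s), the front of its bumper within 15 mm of the green marker along the track, its tray settled within 8 mm of rest, the release plate in (all of step 3 and value of joint tray between -0.008 and 0.008 m and value of joint release above 0.02 m); the arm keeps its last pose, push and grip.
It fails at once if the shuttle is touched before its bumper has passed the yellow reader post (contact force between any of the fingers, the arm and shuttle above 0.2 N and value of joint shuttle below 0.14 m).
It fails at once if the shuttle is stopped with a slam: its tray lurches forward by more than 11 mm (value of joint tray above 0.011 m).
It fails at once if the shuttle runs on to the end stop (value of joint shuttle above 0.505 m).
It fails at once if a bystander is disturbed (distance of any of cell_a, cell_b, cell_c, holder, lid, meter from where it was at the start of the episode above 0.03 m).
It also fails if it takes over 32 s, if anything falls off the work surface, if the arm or the gripper's body presses on something with over 40 N, if the wrist force passes 120 N, or if a joint passes its speed limit or range.

## Robot

A 6-joint arm with a two-finger parallel gripper is mounted at the origin on the work surface. World frame = base frame: x ahead of the robot, y to its left, z up, the work surface at z = 0. Lengths are in m, angles in rad, forces in N, time in s.
With the tool pointing down it reaches from about 0.225 to 0.875 m from the base axis. Payload 3.4 kg.
Tool frame: the origin (TCP) lies at the very end of the fingers, on their centre line; the grasp point (between the pads) lies 19 mm behind it; z points along the fingers, y is the line along which they close (so a half turn about z gives the same grasp; the last joint's range is limited). The gripper opens to 85 mm and grips with 20 to 120 N. Pads are 22 mm wide; open, the fingers measure 114 mm over their backs; the gripper's body (76 mm by 85 mm) begins 54 mm behind the grasp point. The pads swing forward as they close: fully open they stand 13 mm farther back than shut.
Start: joints at [1.055, 0.276, 1.505, -0, 1.361, -0.121], TCP at [0.221, 0.531, 0.231] pointing down, gripper open.
Joint ranges: [-2.89, 2.89], [-0.75, 2.08], [0.22, 2.7], [-1.18, 4.32], [0.11, 2.71], [-2.7, 2.7]. Speed limits (rad/s): [2.57, 2.57, 3.14, 3.14, 3.14, 3.14].

## Interface

Orientations are given as a 3x3 rotation matrix whose columns are the frame's x, y, z axes.
In Python, from station import ctrl gives the robot as it stands. The module is installed in compiled form; this text tells all that it offers.
- The arm moves only by the tool move_arm, never from a script. Its argument "rows" is a list of rows, each a list of 5 numbers: the opening, from 0 (shut) to 1 (fully open), then the shift along the tool's x, y, z in units of 0.05 m (1.0 is 0.05 m), then the turn about the tool's z in units of 0.1 rad (1.0 is 0.1 rad). A call has 1 to 20 rows; each row shifts and turns the commanded pose from where the row before left it, along the tool's axes as they then stand; what a row does not reach is not made up. A row lasts 1/10 s, in which the tool goes at most 50 mm and 8.59 degrees, less where a joint would pass 70% of its speed; a pose out of reach is approached as far as the arm can. A call with a number of a shift or a turn outside -1 to 1 is refused whole. A call with a gripper value outside its range is refused whole. The fingers move at their own pace and stop on an object; "force" is the grip in N (left out, the last holds). Time passes only in rows, so rows that do not move let the fingers close. It gives the time, the measured TCP pose, the force, the opening and the grip force at its end, in the units of the state.
- ctrl.sense(): the state, without advancing time (a new reading comes with each control period).
- ctrl.snapshot(name): name is "scene" or "top"; returns the picture (384x512x3 uint8, red, green, blue); there is no depth.
- ctrl.camera_params(name): a dict with "intrinsics" (3x3 intrinsics, pixels), "T" (4x4, takes a point from camera to world coordinates). Camera axes: x right, y up, looking along -z (the intrinsics and any distortion apply to the point x, -y, -z); pixel columns grow to the right and rows downward; lengths in m; the calibration is good to about 2 mm. A picture is of the moment at which its call begins. camera_params takes no time and is no camera call.
- ctrl.sign_off(): hands the job in; it is judged then, once.
The state is a dict: "t": time; "joints": joint angles; "qd": joint speeds; "tau": joint torques, N m; "ee_pos": TCP position; "ee_rot": TCP orientation; "ft_force": force on the tool from outside, world axes, zero at the start; "ft_torque": the same for the moment, N m; "opening": finger opening in m; "finger_force": force on a finger pad.
Only numpy, scipy, OpenCV 4.12 (cv2) and the standard library are available. Lean on these libraries where they do the work, as an engineer would, in place of code of your own. Each camera call takes 0.05 s, during which the arm holds its last target. There are 200 camera calls.

## Working session

There is one attempt and no reset: what is moved stays moved. The work goes in short steps, Python scripts to look and compute and a tool call to move; the robot and the scene stay as the last step left them, time stands still between calls to the robot, and variables do not carry over. Pictures are saved under pics/ and viewed, at most 10 in all, crops included, and the job is handed in when it is done.

Besides the shell and the picture viewer there is one more tool, called as name([rows], argument=value, ...), one row to a line, values as JSON. move_arm: Moves the arm, as the interface text tells. Shifts and turns lie within -1 to 1; 1 stands for 0.05 m of shift or 0.1 rad of turn. Its arguments: {"type":"object","properties":{"rows":{"type":"array"},"force":{"type":"number"}},"required":["rows"]}

```bash
mkdir -p pics; ls
python3 - <<'E'
from station import ctrl
import cv2,numpy as np
np.set_printoptions(precision=4,suppress=True)
for n in("scene","top"):
    im=ctrl.snapshot(n); np.save(f"pics/{n}0.npy",im); cv2.imwrite(f"pics/{n}0.png",im[...,::-1])
    p=ctrl.camera_params(n); print(n,p["intrinsics"],p["T"],[k for k in p])
s=ctrl.sense(); print(s["t"],s["ee_pos"],s["ee_rot"],s["opening"])
E
```

```text
pics
scene [[372.1306   0.     255.0484]
 [  0.     372.1306 190.7447]
 [  0.       0.       1.    ]] [[ 0.2537 -0.7935  0.5532  1.2946]
 [ 0.9672  0.1994 -0.1576 -0.2164]
 [ 0.0147  0.575   0.818   1.1979]
 [ 0.      0.      0.      1.    ]] ['intrinsics', 'T']
top [[443.8674   0.     255.3663]
 [  0.     443.8674 189.4963]
 [  0.       0.       1.    ]] [[ 0.0207  0.9856 -0.1681  0.2566]
 [-0.9998  0.0194 -0.0095 -0.0282]
 [-0.0061  0.1683  0.9857  1.9507]
 [ 0.      0.      0.      1.    ]] ['intrinsics', 'T']
0.1 [0.2209 0.5304 0.2305] [[-0.9231  0.3846 -0.0008]
 [ 0.3846  0.9231 -0.0014]
 [ 0.0002 -0.0016 -1.    ]] 0.08549531134026464
```

View pics/scene0.png

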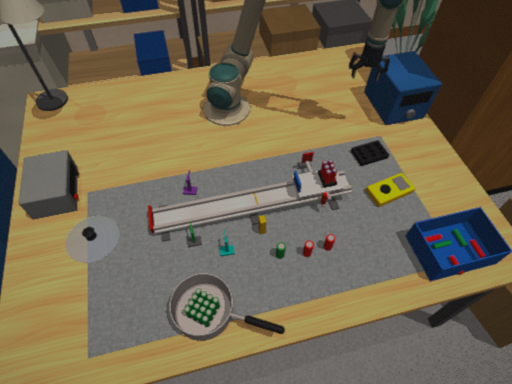

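View pics/top0.png

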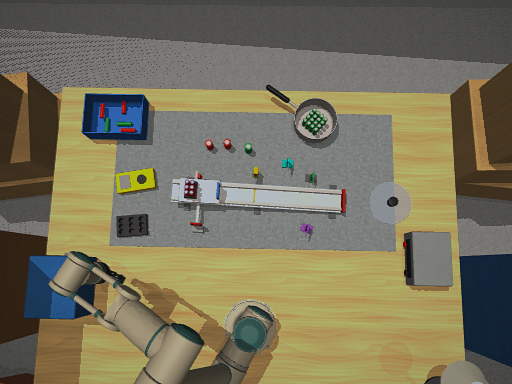

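The scene view looks back toward the robot. It shows the track from (150,218) to (350,180) with the shuttle at its upper right end, and the green marker at about (193,235). In the top view the track runs from (172,188) to (345,200) with the marker at about (311,178). I'll enlarge both for detail.

Run:
```python
import cv2,numpy as np
a=cv2.imread("pics/top0.png")[130:250,160:360]; cv2.imwrite("pics/topc.png",cv2.resize(a,None,fx=4,fy=4,interpolation=cv2.INTER_CUBIC))
a=cv2.imread("pics/scene0.png")[140:260,140:360]; cv2.imwrite("pics/scenec.png",cv2.resize(a,None,fx=3.6,fy=3.6,interpolation=cv2.INTER_CUBIC))
```

```text
(no output)
```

View pics/topc.png

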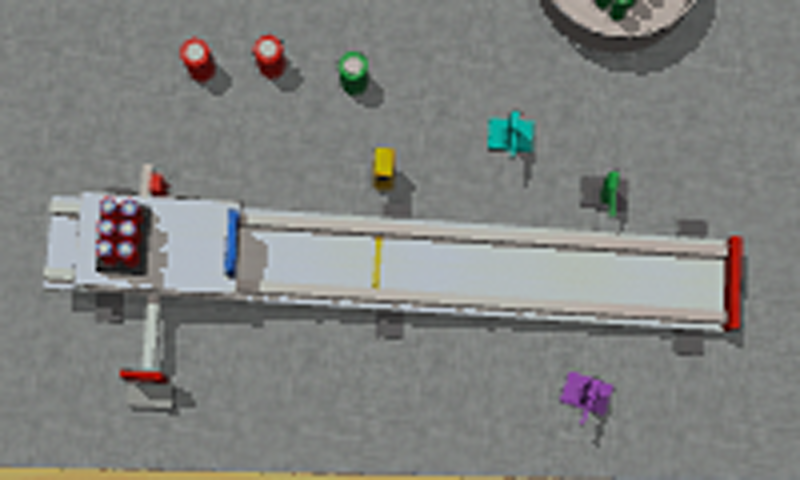

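View pics/scenec.png

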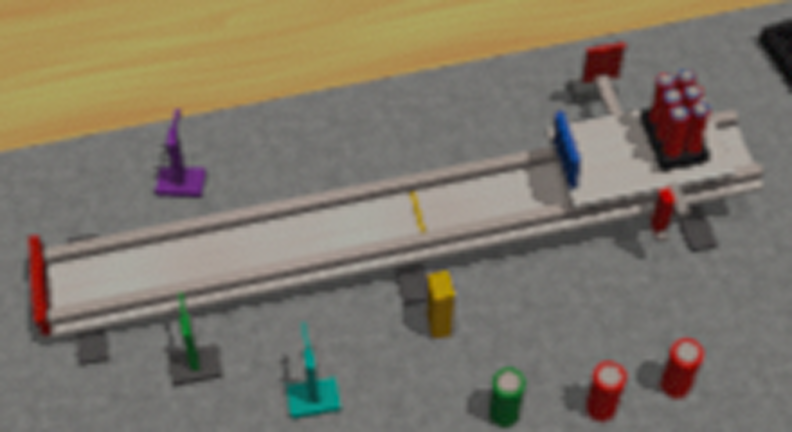

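Crop readings (4× and 3.6×). Top: bumper at (233,243), yellow line x≈378, end stop uphill edge x≈727, green marker at about (613,192), push plate at (143,376). The purple and turquoise look-alikes are at (587,393) and (512,133). Next I'll turn these into positions using masks and rays.

```bash
cat > h.py <<'E'
import numpy as np,cv2
from station import ctrl
np.set_printoptions(precision=4,suppress=True)
P={n:ctrl.camera_params(n) for n in("scene","top")}
def ray(n,uv):
    K,T=P[n]["intrinsics"],P[n]["T"]; d=np.linalg.solve(K,[uv[0],uv[1],1.]); d*=[1,-1,-1]
    return T[:3,3],T[:3,:3]@d
def onplane(n,uv,z):
    o,d=ray(n,uv); return o+d*(z-o[2])/d[2]
def tri(a,b):
    (o,d),(p,e)=ray("top",a),ray("scene",b)
    s,t=np.linalg.lstsq(np.c_[d,-e],p-o,rcond=None)[0]; x,y=o+s*d,p+t*e
    return (x+y)/2,np.linalg.norm(x-y)
R={"blue":((100,120,50),(130,255,255)),"yellow":((20,130,90),(34,255,255)),"green":((50,120,50),(75,255,255)),
 "red":((0,150,70),(6,255,255)),"red2":((174,150,70),(179,255,255))}
def blobs(im,c,roi,amin=6):
    h=cv2.cvtColor(im,cv2.COLOR_RGB2HSV); m=cv2.inRange(h,*R[c])
    if c=="red": m|=cv2.inRange(h,*R["red2"])
    k=np.zeros_like(m); x0,y0,x1,y1=roi; k[y0:y1,x0:x1]=m[y0:y1,x0:x1]
    n,l,s,ce=cv2.connectedComponentsWithStats(k)
    return [(s[i],ce[i],np.argwhere(l==i)[:,::-1]) for i in range(1,n) if s[i][4]>=amin]
ROI={"top":(165,150,360,235),"scene":(140,140,360,260)}
E
python3 - <<'E'
from h import *
for n in("top","scene"):
    im=np.load(f"pics/{n}0.npy")
    for c in("blue","yellow","green","red"):
        for s,ce,px in blobs(im,c,ROI[n]):
            z={"blue":.145,"yellow":.085,"green":.08,"red":.1}[c]
            print(n,c,s,ce,"minAreaRect",[np.round(v,1) for v in cv2.minAreaRect(px.astype(np.float32))],onplane(n,ce,z))
E
```

```text
top blue [216 183   4  15  34] [217.5    189.9412] minAreaRect [array([217.5, 190. ]), array([ 2.1, 14.1]), np.float64(4.4)] [0.5596 0.1454 0.145 ]
top yellow [253 167   6   7  34] [255.5    170.0882] minAreaRect [array([255.5, 170. ]), array([6., 5.]), np.float64(90.0)] [ 0.6594 -0.0091  0.085 ]
top yellow [253 189   2  13  16] [253.8125 195.8125] minAreaRect [array([253.5, 195. ]), array([12.,  1.]), np.float64(90.0)] [ 0.5474 -0.0042  0.085 ]
top green [310 173   5  11  29] [312.3103 177.1034] minAreaRect [array([311.8, 177.8]), array([ 3.6, 10. ]), np.float64(7.1)] [ 0.6344 -0.2535  0.08  ]
top red [198 174   3   4  12] [199.  175.5] minAreaRect [array([199. , 175.5]), array([3., 2.]), np.float64(90.0)] [0.6279 0.2307 0.1   ]
top red [186 183   5   3   8] [188.375 184.   ] minAreaRect [array([188., 184.]), array([2., 4.]), np.float64(90.0)] [0.5903 0.2743 0.1   ]
top red [188 189   6   7  14] [190.3571 192.    ] minAreaRect [array([190.3, 192.3]), array([6.1, 4.9]), np.float64(76.0)] [0.5561 0.2643 0.1   ]
top red [341 189   4  23  68] [343.     200.3088] minAreaRect [array([342.
[... 2861 characters left out ...]
 ] minAreaRect [array([330.5, 168. ]), array([2.7, 1.3]), np.float64(26.6)] [0.52   0.2986 0.1   ]
scene red [322 192   5  12  35] [324.3429 197.2   ] minAreaRect [array([324.3, 197.5]), array([ 3.5, 11.2]), np.float64(6.3)] [0.6398 0.2282 0.1   ]
scene red [148 206   6  27  96] [150.1875 218.5312] minAreaRect [array([150.2, 219. ]), array([26.2,  3.8]), np.float64(85.2)] [ 0.577  -0.3813  0.1   ]
scene red [324 234  11  16  87] [328.4023 243.046 ] minAreaRect [array([329.2, 241.7]), array([ 8.5, 15.8]), np.float64(14.0)] [0.8147 0.1759 0.1   ]
scene red [303 241  11  16  87] [307.4483 249.7586] minAreaRect [array([307.8, 248.7]), array([ 8.2, 15. ]), np.float64(14.0)] [0.8206 0.1008 0.1   ]
```

move_arm([
  [0,0,0,0,1],
  [0,0,0,0,1],
  [0,0,0,0,1],
  [0,0,0,0,1],
  [0,0,0,0,1],
  [0,0,0,0,1],
  [0,0,0,0,1],
  [0,0,0,0,1],
  [0,0,0,0,1],
  [0,0,0,0,1],
  [0,0,0,0,1],
  [0,0,0,0,1],
  [0,0,0,0,0.2],
  [0,0,0,0,0],
  [0,0,0,0,0],
], force=40)

```text
t: 1.6
ee_pos: [0.2211, 0.5307, 0.2311]
ee_rot: [[0.043, 0.999, -0.0], [0.999, -0.043, -0.0], [-0.0, -0.0, -1.0]]
ft_force: [-0.4, -0.4, -0.1]
opening: 0.0002
finger_force: 0.0
```

Run:
```python
from h import *
T,S=np.load("pics/top0.npy"),np.load("pics/scene0.npy")
pairs={"bumper":((217.5,189.9),(297.0,180.6)),"reader":((255.5,170.1),(262.3,223.1)),"line":((253.8,195.8),(255.5,198.3)),
"marker":((312.3,177.1),(191.9,233.5)),"endstop":((343,200.3),(150.2,218.5)),"plate":((195.8,223.4),(307.2,156.5))}
for k,(a,b) in pairs.items(): print(k,*tri(a,b))
for n,im,c in(("top",T,(304,168,322,188)),("scene",S,(183,218,202,248))):
    for s,ce,px in blobs(im,"green",c):
        for r in np.unique(px[:,1]): print(n,r,px[px[:,1]==r][:,0])
s=ctrl.sense(); print(s["t"],s["ee_pos"],s["ee_rot"],s["opening"])
```

```text
bumper [0.5631 0.1475 0.1257] 0.0005429280212728336
reader [ 0.6652 -0.0082  0.0585] 0.0012541288885010097
line [ 0.5528 -0.0032  0.0515] 0.0010358009152694203
marker [ 0.6406 -0.2558  0.0502] 0.0024291860239381434
endstop [ 0.5415 -0.3898  0.046 ] 0.0009201995527116481
plate [0.4262 0.2401 0.0763] 0.002522342576977825
top 173 [312 313 314]
top 174 [312 313 314]
top 175 [311 312 313 314]
top 176 [311 312 313]
top 177 [311 312 313]
top 178 [310 311 312 313]
top 179 [310 312 313]
top 180 [312 313]
top 181 [312 313]
top 182 [313]
top 183 [313]
scene 225 [190]
scene 226 [190 191]
scene 227 [190 191]
scene 228 [190 191]
scene 229 [190 191 192]
scene 230 [190 191 192]
scene 231 [191 192]
scene 232 [191 192]
scene 233 [191 192]
scene 234 [192]
scene 235 [192]
scene 236 [192 193]
scene 237 [192 193]
scene 238 [192 193 194]
scene 239 [192 193 194]
scene 240 [193 194]
scene 241 [193 194]
scene 242 [194]
1.6 [0.2211 0.5307 0.2311] [[ 0.0427  0.9991 -0.0002]
 [ 0.9991 -0.0427 -0.0003]
 [-0.0003 -0.0002 -1.    ]] 0.00024479968893392664
```

move_arm([
  [0,-0.3,0.2,0.1,0],
  [0,-0.6,0.4,0.3,0],
  [0,-0.6,0.4,0.3,0],
  [0,-0.6,0.4,0.3,0],
  [0,-0.6,0.4,0.3,0],
  [0,-0.6,0.4,0.3,0],
  [0,-0.6,0.4,0.3,0],
  [0,-0.6,0.4,0.4,0],
  [0,-0.6,0.3,0.5,0],
  [0,-0.6,0.2,0.3,0],
  [0,-0.33,0.09,0.08,0],
  [0,0,0,0,0],
])

```text
t: 2.8
ee_pos: [0.3869, 0.2197, 0.0715]
ee_rot: [[0.046, 0.999, -0.002], [0.999, -0.046, -0.001], [-0.001, -0.002, -1.0]]
ft_force: [-0.2, 0.6, 0.3]
opening: -0.0003
finger_force: 0.0
```

Run:
```python
from h import *
print("tip",*tri((313,182.7),(190.5,225.3)), onplane("top",(313,182.7),.078),onplane("scene",(190.5,225.3),.078))
T=ctrl.snapshot("top"); S=ctrl.snapshot("scene"); np.save("pics/top1.npy",T)
a=cv2.resize(S[130:250,240:400],None,fx=4,fy=4,interpolation=cv2.INTER_CUBIC);cv2.imwrite("pics/p1.png",a[...,::-1])
s=ctrl.sense(); print(s["t"],s["ee_pos"],s["opening"])
```

```text
tip [ 0.6137 -0.2562  0.0619] 0.0048609848657633625 [ 0.6104 -0.2567  0.078 ] [ 0.6238 -0.2533  0.078 ]
2.9 [0.3876 0.2219 0.0725] 1.920583550551827e-05
```

View pics/p1.png

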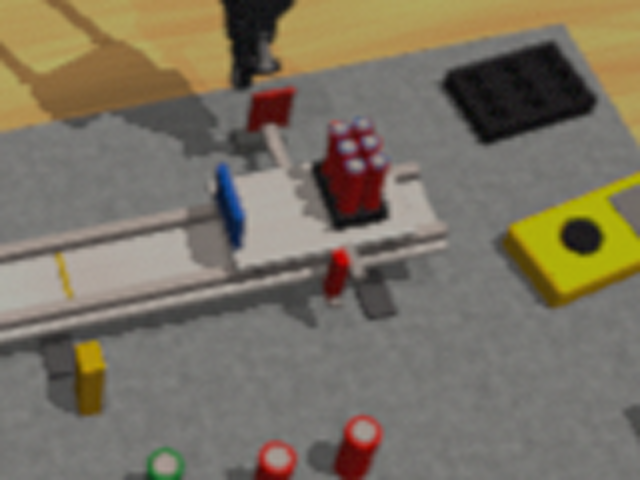

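The arm is just robot-side of the plate, at scene crop (255,80), and the scene is unchanged. Pushing now.

move_arm([
  [0,0.2,0.3,0,0],
  [0,0,0.4,0,0],
  [0,0,0.4,0,0],
  [0,0,0.15,0,0],
  [0,0,0,0,0],
])

```text
t: 3.4
ee_pos: [0.451, 0.2299, 0.0726]
ee_rot: [[0.043, 0.999, 0.002], [0.999, -0.043, 0.001], [0.001, 0.001, -1.0]]
ft_force: [-0.2, 0.7, 0.1]
opening: 0.0
finger_force: 0.0
```

```bash
cat >> h.py <<'E'
EX,EY,R0=np.array([.9991,-.0427]),np.array([.0427,.9991]),np.array([.5545,-.0047])
def sc(p): d=np.asarray(p)[:2]-R0; return d@EY,d@EX
def bump(n="scene"):
    im=ctrl.snapshot(n); b=max(blobs(im,"blue",(140,150,360,260) if n=="scene" else ROI[n]),key=lambda b:b[0][4],default=None)
    if b is None: return im,None
    s=sc(onplane(n,b[1],.125))[0]
    for _ in range(3): s=sc(onplane(n,b[1],.116+.05*s+(.012 if n=="top" else 0)))[0]
    return im,(b[0][4],b[1],0.15-s)
E
python3 - <<'E'
from h import *
for n in("top","scene"):
    t=ctrl.sense()["t"];im,b=bump(n); print(n,t,b)
s=ctrl.sense(); print(s["t"],s["ee_pos"],sc(s["ee_pos"]),s["ft_force"])
for f in("top0","top1"):
    b=blobs(np.load(f"pics/{f}.npy"),"red",(185,215,210,230)); print([x[1] for x in b])
E
```

```text
top 3.4 (np.int32(33), array([220.1212, 190.1818]), np.float64(0.009702591446079573))
scene 3.45 (np.int32(65), array([292.9077, 181.0615]), np.float64(0.011433535374470255))
3.5 [0.4498 0.2293 0.0725] (np.float64(0.22927681040438722), np.float64(-0.11463674435420304)) [ 0.1027 -0.5742  0.7247]
[array([195.7778, 223.3889])]
[]
```

move_arm([
  [0,-0.2,-0.15,-0.05,0],
  [0,-0.6,-0.1,-0.2,0],
  [0,-0.9,0,-0.2,0],
  [0,-0.9,0,0,0],
  [0,-0.9,0.2,0,0],
  [0,-0.9,0.3,0,0],
  [0,-0.9,0.4,0,0],
  [0,-0.9,0.4,0,0],
])

```text
t: 4.3
ee_pos: [0.4876, -0.0849, 0.0953]
ee_rot: [[0.044, 0.999, 0.0], [0.999, -0.044, -0.0], [-0.0, 0.0, -1.0]]
ft_force: [1.2, 0.1, 0.2]
opening: -0.0
finger_force: 0.0
```

Run:
```python
from h import *
for n in("top","scene"):
    t=ctrl.sense()["t"];im,b=bump(n); print(n,t,b); np.save(f"pics/{n}2.npy",im)
s=ctrl.sense(); print(s["t"],s["ee_pos"],sc(s["ee_pos"]),s["ft_force"])
print(max((b[0][4] for b in blobs(np.load("pics/top2.npy"),"red",(185,200,210,232))),default=0),[b[1] for b in blobs(np.load("pics/top2.npy"),"red",(185,200,210,232))])
```

```text
top 4.3 (np.int32(35), array([249.2571, 192.7429]), np.float64(0.1309402965870094))
scene 4.35 (np.int32(51), array([258.5882, 187.6078]), np.float64(0.13780093417138634))
4.4 [ 0.4913 -0.0889  0.0956] (np.float64(-0.08684055430108951), np.float64(-0.05955589105094595)) [0.0011 0.7632 0.3496]
21 [array([195.7619, 212.5238])]
```

move_arm([
  [0,-0.1,0.4,0,0],
  [0,-0.1,0.4,0,0],
  [0,-0.2,0.4,0,0],
])

```text
t: 4.7
ee_pos: [0.5468, -0.105, 0.095]
ee_rot: [[0.044, 0.999, -0.001], [0.999, -0.044, 0.001], [0.001, -0.001, -1.0]]
ft_force: [0.2, 0.2, 0.5]
opening: 0.0001
finger_force: 0.0
```

Run:
```python
from h import *
s=ctrl.sense(); print(s["t"],sc(s["ee_pos"]))
t=ctrl.sense()["t"];im,b=bump("top"); print(t,b); np.save("pics/top3.npy",im)
s=ctrl.sense(); print(s["t"],s["ee_pos"],sc(s["ee_pos"]),s["ft_force"])
```

```text
4.7 (np.float64(-0.10055514871273931), np.float64(-0.003403741890732946))
4.7 (np.int32(35), array([266.8857, 194.0857]), np.float64(0.20447255963249664))
4.75 [ 0.5515 -0.1075  0.0953] (np.float64(-0.1028842810671256), np.float64(0.0013825915070167418)) [ 3.7185 -2.2828  0.8726]
```

move_arm([
  [0,-0.18,0,0,0],
  [0,-0.28,0,0,0],
  [0,-0.32,0,0,0],
  [0,-0.31,0,0,0],
  [0,-0.3,0,0,0],
  [0,-0.28,0,0,0],
  [0,-0.26,0,0,0],
  [0,-0.24,0,0,0],
  [0,-0.21,0,0,0],
  [0,-0.18,0,0,0],
  [0,-0.15,0,0,0],
  [0,-0.12,0,0,0],
  [0,-0.09,0,0,0],
  [0,-0.06,0,0,0],
  [0,-0.02,0,0,0],
  [0,0,0,0,0],
  [0,0,0,0,0],
  [0,0,0,0,0],
])

```text
t: 6.55
ee_pos: [0.5414, -0.2553, 0.0948]
ee_rot: [[0.044, 0.999, 0.0], [0.999, -0.044, 0.0], [0.0, 0.0, -1.0]]
ft_force: [0.1, -0.8, -0.8]
opening: 0.0001
finger_force: 0.2
```

Run:
```python
from h import *
for n in("top","scene"):
    t=ctrl.sense()["t"];im,b=bump(n); print(n,t,b); np.save(f"pics/{n}4.npy",im)
    x=(270,150,350,210) if n=="top" else (145,190,225,250)
    cv2.imwrite(f"pics/{n}4.png",cv2.resize(im[x[1]:x[3],x[0]:x[2]],None,fx=8,fy=8,interpolation=cv2.INTER_CUBIC)[...,::-1])
s=ctrl.sense(); print(s["t"],s["ee_pos"],sc(s["ee_pos"]),s["ft_force"])
```

```text
top 6.55 (np.int32(22), array([309.1364, 200.5909]), np.float64(0.3820627589233514))
scene 6.6 (np.int32(59), array([190.322, 201.   ]), np.float64(0.3831986589044333))
6.65 [ 0.5414 -0.2553  0.0948] (np.float64(-0.2509303063127357), np.float64(-0.0023465705021252937)) [ 0.1454 -0.1007  0.2235]
```

View pics/top4.png

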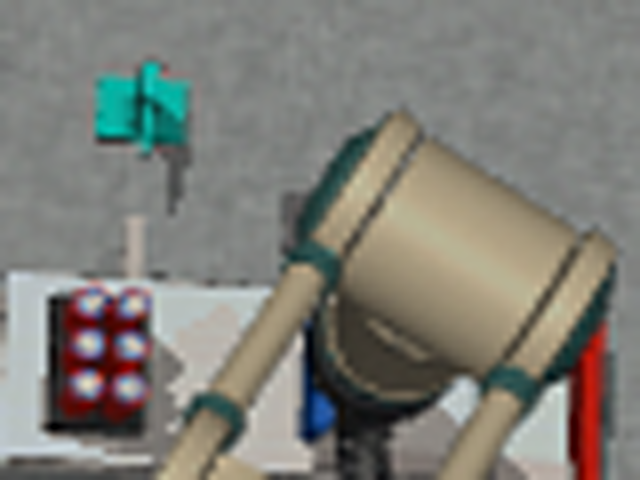

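View pics/scene4.png

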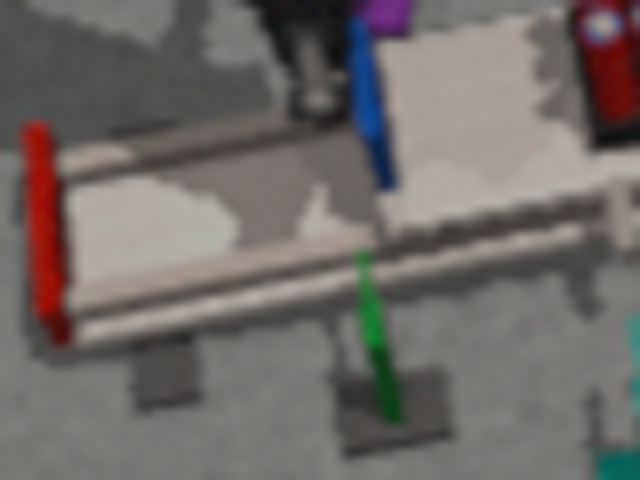

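Scene crop: the bumper is held against the fingers at about (370,110). Its lower front corner is at about (378,190), the green pointer tip at (362,252), and the end stop is well clear. The tray looks settled. Next I'll measure the bumper front relative to the tip.

Run:
```python
from h import *
f=lambda u,v:(145+(u+.5)/8-.5,190+(v+.5)/8-.5)
for k,uv,z in(("tip",f(362,250),.078),("bumper low far corner",f(380,190),.078),("chassis front far corner",f(375,238),.078),("bumper top near",f(353,18),.128),("stop far corner top uphill",f(68,320),.065)):
    p=onplane("scene",uv,z); print(k,p,sc(p))
for n in("top","scene"):
    for i in("0","4"):
        im=np.load(f"pics/{n}{i}.npy"); b=max(blobs(im,"blue",(165,150,360,235) if n=="top" else (140,150,360,260)),key=lambda b:b[0][4]); px=b[2]
        s=0.
        for _ in range(5): s=sc(onplane(n,b[1],.116+.05*s+(.012 if n=="top" else 0)))[0]
        print(n,i,b[1],"s centroid",s, "c",sc(onplane(n,b[1],.116+.05*s))[1])
im,b=bump("scene");print(ctrl.sense()["t"],b)
```

```text
tip [ 0.6055 -0.2528  0.078 ] (np.float64(-0.245655383219444), np.float64(0.06149992836547734))
bumper low far corner [ 0.5771 -0.2403  0.078 ] (np.float64(-0.2344532715725968), np.float64(0.032657747415160296))
chassis front far corner [ 0.6008 -0.2463  0.078 ] (np.float64(-0.2394465191333387), np.float64(0.05662450029594126))
bumper top near [ 0.5189 -0.2366  0.128 ] (np.float64(-0.23321381357004672), np.float64(-0.025641415753370485))
stop far corner top uphill [ 0.6011 -0.3813  0.065 ] (np.float64(-0.37423087920913667), np.float64(0.06260294681285397))
top 0 [217.5    189.9412] s centroid 0.15118480002470427 c 0.0022264588560044892
top 4 [309.1364 200.5909] s centroid -0.23206275906216747 c -0.01586895568843179
scene 0 [297.0308 180.6462] s centroid 0.1534374710601327 c 0.0009581684108948395
scene 4 [190.322 201.   ] s centroid -0.2331986589189235 c -0.002308091507692761
6.7 (np.int32(59), array([190.322, 201.   ]), np.float64(0.3831986589044333))
```

move_arm([
  [0,-0.01,0,0,0],
  [0,-0.02,0,0,0],
  [0,-0.03,0,0,0],
  [0,-0.03,0,0,0],
  [0,-0.03,0,0,0],
  [0,-0.03,0,0,0],
  [0,-0.02,0,0,0],
  [0,-0.01,0,0,0],
  [0,0,0,0,0],
  [0,0,0,0,0],
  [0,0,0,0,0],
  [0,0,0,0,0],
  [0,0,0,0,0],
  [0,0,0,0,0],
  [0,0,0,0,0],
  [0,0,0,0,0],
  [0,0,0,0,0],
  [0,0,0,0,0],
  [0,0,0,0,0],
  [0,0,0,0,0],
])

```text
t: 8.7
ee_pos: [0.541, -0.2645, 0.0948]
ee_rot: [[0.044, 0.999, 0.0], [0.999, -0.044, 0.0], [0.0, 0.0, -1.0]]
ft_force: [0.3, -0.6, -0.2]
opening: 0.0002
finger_force: 0.2
```

move_arm([
  [0,0,0,0,0],
  [0,0,0,0,0],
  [0,0,0,0,0],
  [0,0,0,0,0],
  [0,0,0,0,0],
  [0,0,0,0,0],
  [0,0,0,0,0],
  [0,0,0,0,0],
  [0,0,0,0,0],
  [0,0,0,0,0],
  [0,0,0,0,0],
  [0,0,0,0,0],
  [0,0,0,0,0],
  [0,0,0,0,0],
  [0,0,0,0,0],
  [0,0,0,0,0],
  [0,0,0,0,0],
  [0,0,0,0,0],
  [0,0,0,0,0],
  [0,0,0,0,0],
])

```text
t: 10.7
ee_pos: [0.541, -0.2645, 0.0948]
ee_rot: [[0.044, 0.999, 0.0], [0.999, -0.044, 0.0], [0.0, 0.0, -1.0]]
ft_force: [-0.7, -0.0, -0.2]
opening: -0.0002
finger_force: 0.2
```

Run:
```python
from h import *
im,b=bump("scene"); print(b)
cv2.imwrite("pics/scene5.png",cv2.resize(im[190:250,145:225],None,fx=8,fy=8,interpolation=cv2.INTER_CUBIC)[...,::-1])
s=ctrl.sense(); print(s["t"],s["ee_pos"],sc(s["ee_pos"]),s["ft_force"],s["finger_force"])
```

```text
(np.int32(63), array([187.7619, 201.619 ]), np.float64(0.39229458693474384))
10.75 [ 0.541  -0.2645  0.0948] (np.float64(-0.260151349482681), np.float64(-0.0023778719721143857)) [-0.852   1.0104  0.1702] 0.16412621290328389
```

View pics/scene5.png

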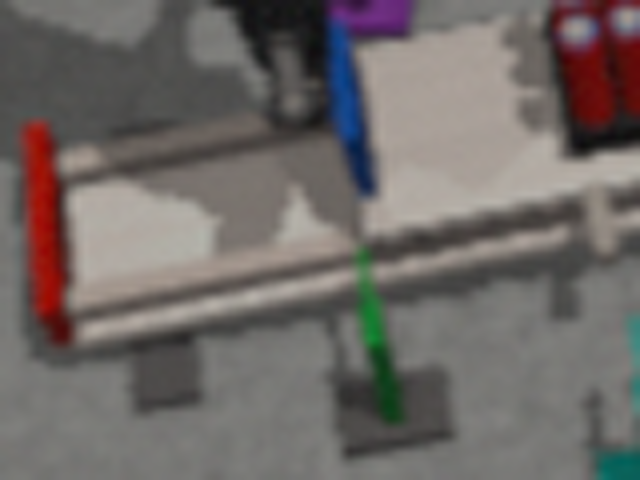

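The bumper's front corner (360,193) and the chassis front (357,240) now line up with the pointer tip (362,250). The shuttle moved the same 9 mm as the arm, so the fingers are in contact, and it has held for over 3 s.

```bash
python3 -c "
from station import ctrl
print(ctrl.sign_off())"
```

```text
the job is handed in; nothing more can be done
None
```

The job is handed in, with no verdict returned: the shuttle ran free past the reader post and was caught from the front, and it is held with the bumper within a few mm of the green marker by camera measurement; the tray's shift during the catch was not measured.

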